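# Level the desk shelf and keep the spirit level pressed down

### The job

The little wooden shelf on the desk sags at the end with the orange knob: lay the yellow spirit level lengthwise and flat on the middle part of the shelf board, let go of it, and then turn the orange knob of the levelling foot until the bubble stands between the two black marks. Then let go of the knob and press straight down on top of the level, firmly but gently (about 10 N), and finish while still pressing, with the bubble still between its marks. Leave the other things on the desk where they are.

Things in the scene. Friction and masses are not known exactly. Their poses are not given: they have to be found in the camera images.
- level: loose yellow spirit level, 200 mm long (x) x 26 wide (y) x 40 high, 0.2-0.4 kg, upright on the desk. Origin: centre of its underside, z up. Green vial on top in the middle 80 mm, in a recess with a solid floor 34 mm above the underside; beyond it, 40 to 100 mm from the middle at both ends, flat black pads 40 mm above the underside, good for pressing. May lie either way round on the shelf.
- bubble (a joint): pale bubble (16 mm long) in the vial, rad: the slope of the level along its x (positive: its +x end is higher, and the bubble has gone towards +x). 0 is centred; 0.5 mm of bubble per 0.001 rad; it stands between the two black marks (25 mm apart) within about 0.009 either way. Settles in half a second.
- shelf: wooden shelf board, 70 mm wide (x), 400 long (y), 16 thick, its top about 108 mm above the desk. Origin on the hinge axis at the fixed leg; y runs along the board to the knob, z up; top face at z = +8 mm, board from y = -30 to +370 mm, knob axis at y = 330 mm. Tilts about its x only; at the start the knob end is 0.025 to 0.05 rad low.
- shelf_place (a point): point on the top face of the board, midway across, at y = 140 mm of the shelf: a good place for the middle of the level. Axes as the shelf's; moves with it.
- knob_grip (a point): point on the axis of the orange round levelling-foot knob, 28 mm above the board's top, where to grip. Knob 38 mm in diameter, from 12 to 40 mm above the board. Axes as the shelf's (not turning). Each rad clockwise seen from above raises the shelf's slope by 0.025 rad, the knob by about 8 mm. Stiff (0.3 N m), stays where left; needs 1 to 2 rad in all, can go 1.5 rad too far.
- wallet: brown leather wallet, 110 x 85 x 18 mm, lying flat; the level and the wallet lie at the left and the right side of the desk, either way round; origin at the centre of its underside. Leave it alone.
- can: black drinks can, upright, 66 mm in diameter, 150 mm tall; origin at the centre of its underside. Leave it alone.
- mouse: black computer mouse, about 80 x 62 x 32 mm; origin at the centre of its underside. Leave it alone.
- phone: phone lying flat, 150 x 72 x 9 mm, in front of the shelf; origin at the centre of its underside. Leave it alone.
- speaker: small black loudspeaker, 80 x 85 x 110 mm, behind the shelf; origin at the centre of its underside. Leave it alone.

How it is judged:
On the way, in this order (a step that is already met when the one before it is completed fails the run):
1. the level lies flat and lengthwise on the middle part of the shelf board, let go (x of level in the frame of shelf between -0.022 and 0.022 m and y of level in the frame of shelf between 0.065 and 0.212 m and z of level in the frame of shelf between 0.003 and 0.013 m and angle between the x axis of level and the y axis of shelf, either way round below 0.15 rad and angle between the z axis of level and the z axis of shelf, either way round below 0.03 rad and contact force between the fingers and level below 0.1 N), for 0.2 s.
2. the shelf has been levelled with the knob: bubble between its marks while the fingers do not touch the level (all of step 1 and value of joint bubble between -0.01 and 0.01 rad and angle between shelf's own z axis and vertical below 0.012 rad), for 0.3 s.
At the end, for the whole second after the job is handed in: Level flat on the board, lengthwise within 0.15 rad, its middle within 22 mm of the centre line and 65 to 212 mm from the hinge; shelf level within 0.012 rad, bubble within 0.010 rad (5 mm); fingers pressing the level (over 3 N; level on board 5 to 32 N), not touching shelf or knob (x of level in the frame of shelf between -0.022 and 0.022 m and y of level in the frame of shelf between 0.065 and 0.212 m and z of level in the frame of shelf between 0.003 and 0.013 m and angle between the x axis of level and the y axis of shelf, either way round below 0.15 rad and angle between the z axis of level and the z axis of shelf, either way round below 0.03 rad and value of joint bubble between -0.01 and 0.01 rad and angle between shelf's own z axis and vertical below 0.012 rad and contact force between the fingers and level above 3 N and contact force between level and shelf between 5 and 32 N and linear speed of level below 0.02 m/s and contact force between the arm and shelf below 0.5 N); the arm keeps its last pose, push and grip.
It fails at once if another thing on the desk is moved by more than 30 mm (distance of any of wallet, can, mouse, phone, speaker from where it was at the start of the episode above 0.03 m).
It also fails if it takes over 72 s, if anything falls off the work surface, if the arm or the gripper's body presses on something with over 40 N, if the wrist force passes 120 N, or if a joint passes its speed limit or range.

### The arm

A 6-joint arm with a two-finger parallel gripper is mounted at the origin on the work surface. World frame = base frame: x ahead of the robot, y to its left, z up, the work surface at z = 0. Lengths are in m, angles in rad, forces in N, time in s.
With the tool pointing down it reaches from about 0.3 to 0.775 m from the base axis. Payload 14.6 kg.
Tool frame: the origin (TCP) lies midway between the tips of the shut fingers; the grasp point (between the pads) lies 19 mm behind it; z points along the fingers, y is the line along which they close (so a half turn about z gives the same grasp; the last joint's range is limited). The gripper opens to 94 mm and grips with 3 to 60 N. Pads are 16 mm wide; open, the fingers measure 119 mm over their backs; the gripper's body (75 mm by 177 mm) begins 78 mm behind the grasp point.
Start: joints at [-1.363, 0.3, 1.521, -0, 1.321, -0.067], TCP at [0.149, -0.529, 0.205] pointing down, gripper open.
Joint ranges: [-3.03, 3.03], [-0.79, 2.21], [0.23, 2.52], [-1.04, 4.18], [0, 3.07], [-2.55, 2.55]. Speed limits (rad/s): [2.22, 2.22, 2.57, 3.14, 3.14, 3.14].

### API

Orientations are given as [roll, pitch, yaw] about the fixed x, y, z axes, in that order (R = Rz(yaw) Ry(pitch) Rx(roll)).
In Python, from station import telemetry, optics, ctrl gives the robot as it stands.
- The arm moves only by the tool carry_out, never from a script. Its argument "plan" is a list that holds one entry, the list of rows, each a list of 7 numbers: the shift along the tool's x, y, z in mm, then the turn, a rotation vector about the tool's x, y, z in rad, then the finger opening in mm, from 0 to 94. A call has 1 to 20 rows; each row shifts and turns the commanded pose from where the row before left it, along the tool's axes as they then stand; what a row does not reach is not made up. A row lasts 1/12 s, in which the tool goes at most 41.7 mm and 7.16 degrees, less where a joint would pass 70% of its speed; a pose out of reach is approached as far as the arm can. A call with a gripper value outside its range is refused whole. The fingers move at their own pace and stop on an object; "squeeze" is the grip in N (left out, the last holds). Time passes only in rows, so rows that do not move let the fingers close. It gives the time, the measured TCP pose, the force, the opening and the grip force at its end, in the units of the state.
- telemetry.get_obs(): the state, without advancing time (a new reading comes with each control period).
- optics.camera(name): name is "side" or "top"; returns a dict with "pixels" (420x560x3 uint8, red, green, blue), "intrinsics" (3x3 intrinsics, pixels), "origin" and "rotation" of the camera in the world. Camera axes: x right, y down, z forward; pixel columns grow to the right and rows downward; lengths in m; the calibration is good to about 2 mm. A picture is of the moment at which its call begins. There is no depth.
- ctrl.hand_in(): hands the job in; it is judged then, once.
The state is a dict: "time_s": time; "qpos": joint angles; "joint_vel": joint speeds; "tau": joint torques, N m; "ee_pos": TCP position; "eef_rot": TCP orientation; "force": force on the tool from outside, world axes, zero at the start; "moment": the same for the moment, N m; "grip_width": finger opening in m; "grip_force": force on a finger pad.
Only numpy, scipy, OpenCV 4.12 (cv2) and the standard library are available. Lean on these libraries where they do the work, as an engineer would, in place of code of your own. Each camera call takes 0.05 s, during which the arm holds its last target. There are 200 camera calls.

## Working session

There is one attempt and no reset: what is moved stays moved. The work goes in short steps, Python scripts to look and compute and a tool call to move; the robot and the scene stay as the last step left them, time stands still between calls to the robot, and variables do not carry over. Pictures are saved under pics/ and viewed, at most 10 in all, crops included, and the job is handed in when it is done.

Besides the shell and the picture viewer there is one more tool, called after "Request:" by a JSON object that holds its "op" and its "data". carry_out: Moves the arm, as the interface text tells. Its arguments: {"type":"object","properties":{"plan":{"type":"array","items":{"type":"array","items":{"type":"array","items":{"type":"number"}}}},"squeeze":{"type":"number"}},"required":["plan"]}

```bash
mkdir -p pics
cat > h.py <<'E'
import numpy as np, cv2
from station import telemetry, optics, ctrl
def snap(n,f=None):
    c=optics.camera(n)
    if f: cv2.imwrite('pics/'+f,cv2.cvtColor(np.asarray(c['pixels']),cv2.COLOR_RGB2BGR))
    return c
def ray(c,u,v):
    d=np.linalg.inv(np.array(c['intrinsics']))@[u,v,1]; return np.array(c['origin']),np.array(c['rotation'])@d
def onplane(c,u,v,z):
    o,d=ray(c,u,v); return o+d*(z-o[2])/d[2]
def proj(c,p):
    q=np.array(c['rotation']).T@(np.asarray(p)-c['origin']); q=np.array(c['intrinsics'])@q; return q[:2]/q[2]
def cross(c1,p1,c2,p2):
    o1,d1=ray(c1,*p1);o2,d2=ray(c2,*p2)
    A=np.stack([d1,-d2],1);s=np.linalg.lstsq(A,o2-o1,rcond=None)[0]
    a=o1+s[0]*d1;b=o2+s[1]*d2;return (a+b)/2,np.linalg.norm(a-b)
E
python3 - <<'E'
from h import *
for n in('top','side'):
    c=snap(n,n+'0.png');print(n,c['origin'],np.round(c['rotation'],3).tolist(),c['intrinsics'][0])
    np.savez(n+'0.npz',**c)
print(telemetry.get_obs())
a=cv2.imread('pics/top0.png')
E
```

```text
top [ 0.40466842 -0.01446245  1.35343188] [-3.001, 0.01, -1.596] [450.56191983   0.         281.13316372]
side [0.26020358 1.09350753 0.86194002] [-2.284, -0.002, -2.842] [527.72881369   0.         274.03319147]
{'time_s': 0.1, 'qpos': array([-1.36260713e+00,  3.00354998e-01,  1.52153072e+00,  1.92875132e-05,
        1.32072193e+00, -6.65893822e-02]), 'joint_vel': array([ 6.68126030e-04, -1.22191672e-03, -3.12955077e-03, -2.39413794e-05,
        1.40066211e-03,  1.60278266e-04]), 'tau': array([ 1.23060734e-03, -5.32645869e+01, -3.53283727e+01,  7.09470478e-02,
        2.34898611e-02, -5.98440670e-05]), 'ee_pos': array([ 0.14919038, -0.52912383,  0.20497133]), 'eef_rot': array([-3.14058115e+00, -8.61795193e-05,  2.74773749e-01]), 'force': array([ 0.07646515, -0.14145003, -0.68569012]), 'moment': array([-0.01303269,  0.00419275,  0.00423645]), 'grip_force': 0.0, 'grip_width': 0.0939114212164702}
```

View pics/top0.png

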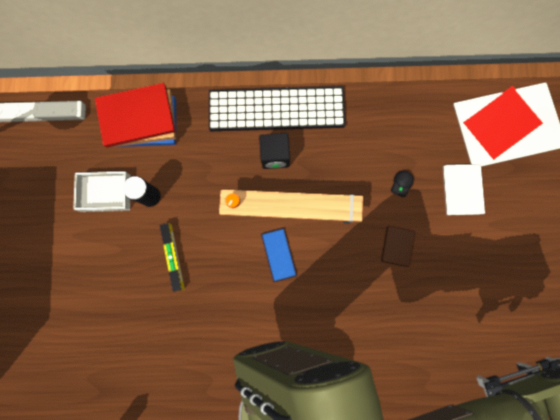

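View pics/side0.png

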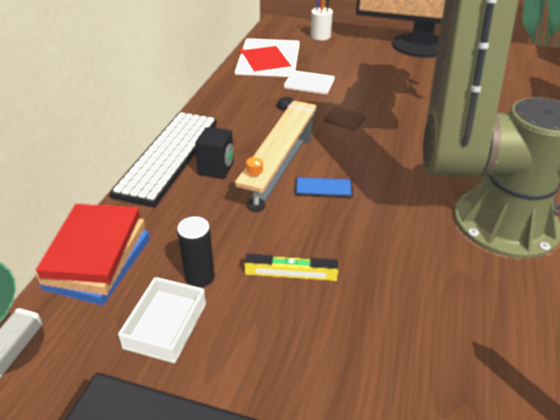

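The top view shows the knob at (232,200), the shelf from (220,203) to (362,208), and the level from (167,225) to (177,290). The can is at (140,190), the phone at (279,255) and the wallet at (398,246). The side view shows the level at (291,267) and the knob at (255,166).

The camera rotation comes as roll, pitch, yaw, so I'll fix the helper and measure.

```bash
python3 - <<'E'
s=open('h.py').read()
s=s.replace("    if f: cv2","    c['rotation']=Rotation.from_euler('xyz',c['rotation']).as_matrix()\n    if f: cv2").replace("import numpy as np, cv2","import numpy as np, cv2\nfrom scipy.spatial.transform import Rotation")
s+='''
def mask(c,lo,hi,box=None):
    h=cv2.cvtColor(np.ascontiguousarray(c['pixels']),cv2.COLOR_RGB2HSV); m=cv2.inRange(h,lo,hi)
    if box: k=np.zeros_like(m);x0,y0,x1,y1=box;k[y0:y1,x0:x1]=255;m&=k
    return m
def blob(m):
    n,l,s,ce=cv2.connectedComponentsWithStats(m)
    if n<2: return None
    i=1+np.argmax(s[1:,4]); pts=np.argwhere(l==i)[:,::-1].astype(np.float32)
    return ce[i],s[i],cv2.minAreaRect(pts)
'''
open('h.py','w').write(s)
E
python3 - <<'E'
from h import *
t=snap('top');s=snap('side')
for nm,c,bl,bk,bs in(('top',t,(150,215,195,300),(215,185,245,215),(210,180,370,230)),('side',s,(235,245,350,290),(235,150,275,185),(225,95,325,200))):
    print(nm,'green',blob(mask(c,(40,90,60),(85,255,255),bl)))
    print(' orange',blob(mask(c,(5,190,150),(16,255,255),bk)))
    print(' wood',blob(mask(c,(14,60,120),(30,190,255),bs)))
    print(' yellow',blob(mask(c,(22,150,90),(34,255,255),bl)))
    print(' black',blob(mask(c,(0,0,0),(180,255,45),bl)))
# crops
a=cv2.cvtColor(t['pixels'],cv2.COLOR_RGB2BGR);b=cv2.cvtColor(s['pixels'],cv2.COLOR_RGB2BGR)
A=cv2.resize(a[180:300,150:370],None,fx=3.6,fy=3.6,interpolation=cv2.INTER_CUBIC)
cv2.imwrite('pics/tc.png',A[:600,:800])
k1=cv2.resize(b[95:215,225:355],None,fx=3,fy=3);k2=cv2.resize(b[240:290,235:350],None,fx=3.5,fy=3.5)
C=np.zeros((560,420,3),np.uint8);C[:360,:390]=k1;C[370:545,:402]=k2;cv2.imwrite('pics/sc.png',C)
E
```

```text
top green (array([170.1984127 , 256.84126984]), array([165, 243,  11,  29, 126], dtype=int32), ((170.13461303710938, 256.6730651855469), (28.829071044921875, 4.706787586212158), 78.69007110595703))
 orange (array([236.56666667, 200.8       ]), array([232, 193,   8,  15,  30], dtype=int32), ((235.80458068847656, 200.2360382080078), (6.625975608825684, 14.03566837310791), 4.085616588592529))
 wood (array([286.54258487, 204.83978559]), array([ 218,  189,  133,   33, 3358], dtype=int32), ((284.09259033203125, 204.60208129882812), (131.59962463378906, 27.01665687561035), 2.7927024364471436))
 yellow (array([174.33333333, 256.32142857]), array([171, 242,   8,  29,  84], dtype=int32), ((174.21177673339844, 255.9529571533203), (28.634822845458984, 3.0370266437530518), 77.47119140625))
 black (array([167., 229.]), array([167, 229,   1,   1,   1], dtype=int32), ((167.0, 229.0), (0.0, 0.0), 0.0))
side green (array([291.37430168, 261.54748603]), array([272, 258,  39,   8, 179], dtype=int32), ((291.0000305175781, 261.5000305175781), (38.35386276245117, 5.172327518463135), 3.4682295322418213))
 orange (array([253.58928571, 168.51785714]), array([246, 160,  16,  14, 112], dtype=int32), ((252.89622497558594, 167.6132049560547), (16.345903396606445, 11.400925636291504), 15.945395469665527))
 wood (array([274.22647658, 149.2191446 ]), array([ 235,  107,   78,   86, 2455], dtype=int32), ((273.000244140625, 148.35104370117188), (30.343223571777344, 103.44949340820312), 32.988521575927734))
 yellow (array([290.56185567, 269.10137457]), array([244, 263,  94,  18, 582], dtype=int32), ((290.3086853027344, 270.7424621582031), (93.47046661376953, 12.388490676879883), 3.990912914276123))
 black None
```

View pics/tc.png

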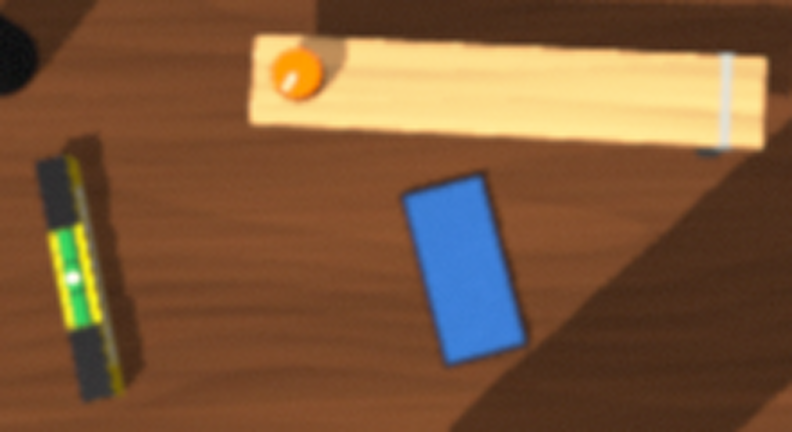

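View pics/sc.png

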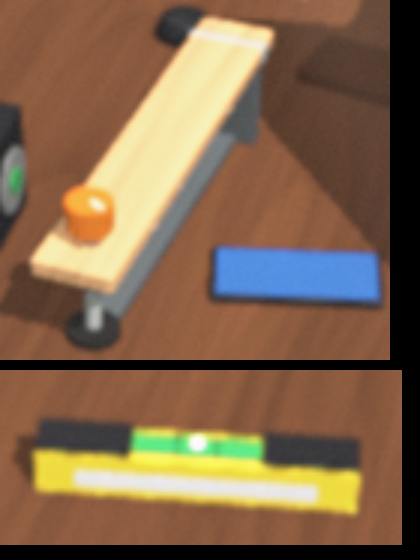

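The crops show the level's top corners at about (37,162), (68,155), (112,395) and (82,401). The board corners are at about (253,35), (248,124), (768,58) and (764,148), and the knob top is at (297,73), all in crop pixels. The bubble's bright spot is mid-vial.

```bash
cat >> h.py <<'E'
def wood_frame(t, sag):
    pass
E
python3 - <<'E'
from h import *
t=snap('top');s=snap('side')
F=lambda x,y:(150+(x+.5)/3.6-.5,180+(y+.5)/3.6-.5)
P=[onplane(t,*F(*p),.04) for p in((37,162),(68,155),(112,395),(82,401))]
print('level corners',np.round(P,3).tolist(),'c',np.mean(P,0).round(4))
L=[(P[0]+P[1])/2,(P[2]+P[3])/2];d=L[0]-L[1];print('len',np.linalg.norm(d),'ang',np.arctan2(d[1],d[0]),'w',np.linalg.norm(P[0]-P[1]))
g=blob(mask(t,(40,90,60),(85,255,255),(150,215,195,300)));gs=blob(mask(s,(40,90,60),(85,255,255),(235,245,350,290)))
print('vial2view',cross(t,g[0],s,gs[0]),onplane(t,*g[0],.038))
for sag in(.025,.0375,.05):
    zh=.108; zr=zh+.03*sag; zl=zh-.37*sag
    B=[onplane(t,*F(*p),z) for p,z in(((253,35),zl),((248,124),zl),((768,58),zr),((764,148),zr))]
    a=(B[0]+B[1])/2;b=(B[2]+B[3])/2;d=a-b
    # side end corner lower: board top corner, crop side: (32,262) far-left, (108,278) near
    S=lambda x,y:(225+(x+.5)/3-.5,95+(y+.5)/3-.5)
    print(sag,np.round(B,3).tolist(),'len',np.linalg.norm(d).round(4),'ang',np.arctan2(d[1],d[0]).round(4),'w',np.linalg.norm(B[0]-B[1]).round(4),
     'knob',onplane(t,*F(297,73),.148-.33*sag).round(4),'axis',(b+d/400*1.0*360).round(4))
for n,pt,ps in(('far end L',(253,35),(32,262)),('near L',(248,124),(108,278)),('R back',(768,58),(203,17)),('R front',(764,148),(272,32)),('knob top',(297,73),(88,199))):
    print(n,cross(t,F(*pt),s,S(*ps)))
E
```

```text
level corners [[0.553, 0.351, 0.04], [0.558, 0.325, 0.04], [0.364, 0.288, 0.04], [0.36, 0.312, 0.04]] c [0.4591 0.3193 0.04  ]
len 0.19714152306515814 ang 0.19254888366961054 w 0.025797580827001794
vial2view (array([0.45793527, 0.32056246, 0.03604912]), np.float64(0.0004355044014096016)) [0.45807086 0.3201065  0.038     ]
0.025 [[0.643, 0.165, 0.099], [0.572, 0.17, 0.099], [0.612, -0.237, 0.109], [0.541, -0.23, 0.109]] len 0.402 ang 1.4939 w 0.0707 knob [0.6046 0.1261 0.1398] axis [0.6042 0.1274 0.0998]
0.0375 [[0.643, 0.166, 0.094], [0.573, 0.17, 0.094], [0.611, -0.236, 0.109], [0.541, -0.23, 0.109]] len 0.4028 ang 1.492 w 0.0709 knob [0.6053 0.1266 0.1356] axis [0.6049 0.128  0.0956]
0.05 [[0.644, 0.167, 0.089], [0.573, 0.171, 0.089], [0.611, -0.236, 0.109], [0.541, -0.23, 0.109]] len 0.4037 ang 1.4902 w 0.0712 knob [0.606  0.1271 0.1315] axis [0.6056 0.1286 0.0915]
far end L (array([0.64219487, 0.16527023, 0.09738277]), np.float64(0.0013384704674501257))
near L (array([0.57412085, 0.16994476, 0.09991048]), np.float64(0.004486448431530719))
R back (array([ 0.61256938, -0.23642908,  0.10850526]), np.float64(0.0019664047475269103))
R front (array([ 0.54236891, -0.22997009,  0.1074604 ]), np.float64(0.0017526416725036804))
knob top (array([0.60572237, 0.12643555, 0.13933091]), np.float64(0.0021106690051060804))
```

Request:
{"op": "carry_out", "data": {"plan": [[[22.6, -18.4, 0, 0, 0, 0, 60], [22.6, -18.4, 0, 0, 0, 0, 60], [22.6, -18.4, 0, 0, 0, 0, 60], [22.6, -18.4, 0, 0, 0, 0, 60], [22.6, -18.4, 0, 0, 0, 0, 60], [22.6, -18.4, 0, 0, 0, 0, 60], [22.6, -18.4, 0, 0, 0, 0, 60], [22.6, -18.4, 0, 0, 0, 0, 60], [22.6, -18.4, 0, 0, 0, 0, 60], [22.6, -18.4, 0, 0, 0, 0, 60], [22.6, -18.4, 0, 0, 0, 0, 60], [22.6, -18.4, 0, 0, 0, 0, 60], [22.6, -18.4, 0, 0, 0, 0, 60], [22.6, -18.4, 0, 0, 0, 0, 60], [22.6, -18.4, 0, 0, 0, 0, 60], [22.6, -18.4, 0, 0, 0, 0, 60], [22.6, -18.4, 0, 0, 0, 0, 60], [22.6, -18.4, 0, 0, 0, 0, 60], [0, 0, 0, 0, 0, 0.08, 60]]]}}

```text
time_s: 1.88
ee_pos: [0.4526, -0.0971, 0.2054]
eef_rot: [-3.141, -0.0, 0.199]
force: [-0.2, -1.0, -0.4]
grip_width: 0.0599
grip_force: 0.0
```

Request:
{"op": "carry_out", "data": {"plan": [[[6.2, -29.1, 0, 0, 0, 0.006, 60], [6.2, -29.1, 0, 0, 0, 0, 60], [6.2, -29.1, 0, 0, 0, 0, 60], [6.2, -29.1, 0, 0, 0, 0, 60], [6.2, -29.1, 0, 0, 0, 0, 60], [6.2, -29.1, 0, 0, 0, 0, 60], [6.2, -29.1, 0, 0, 0, 0, 60], [6.2, -29.1, 0, 0, 0, 0, 60], [6.2, -29.1, 0, 0, 0, 0, 60], [6.2, -29.1, 0, 0, 0, 0, 60], [6.2, -29.1, 0, 0, 0, 0, 60], [6.2, -29.1, 0, 0, 0, 0, 60], [6.2, -29.1, 0, 0, 0, 0, 60], [6.2, -29.1, 0, 0, 0, 0, 60], [0, 0, 30, 0, 0, 0, 60], [0, 0, 30, 0, 0, 0, 60], [0, 0, 30, 0, 0, 0, 60], [0, 0, 30, 0, 0, 0, 60], [0, 0, 20, 0, 0, 0, 60], [0, 0, 0, 0, 0, 0, 60]]]}}

```text
time_s: 3.55
ee_pos: [0.4576, 0.3151, 0.0614]
eef_rot: [3.139, 0.006, 0.189]
force: [-0.9, -0.0, -0.3]
grip_width: 0.0597
grip_force: 0.0
```

Run:
```python
from h import *
s=snap('side','s1.png')
a=cv2.imread('pics/s1.png');cv2.imwrite('pics/s1c.png',cv2.resize(a[120:320,200:400],None,fx=3,fy=3))
```

```text
(no output)
```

View pics/s1c.png

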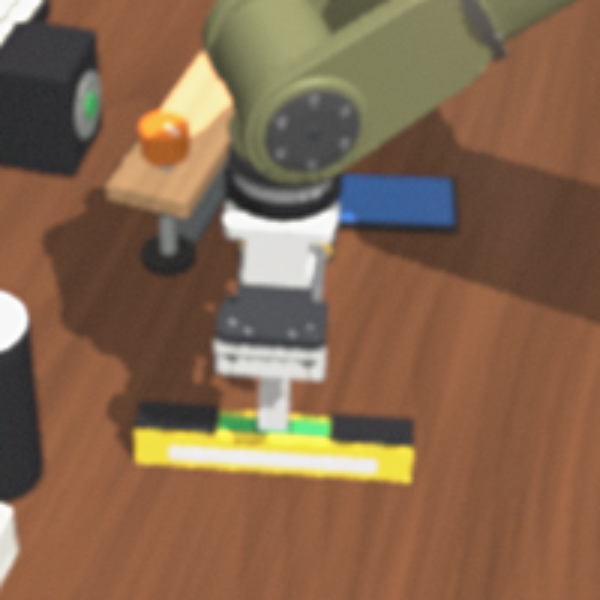

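The finger stands over the middle of the level. I'll descend and grip.

Request:
{"op": "carry_out", "data": {"plan": [[[2, -4, 0, 0, 0, 0, 60], [0, 0, 15, 0, 0, 0, 60], [0, 0, 15, 0, 0, 0, 60], [0, 0, 12, 0, 0, 0, 60], [0, 0, 11, 0, 0, 0, 60], [0, 0, 0, 0, 0, 0, 60], [0, 0, 0, 0, 0, 0, 15], [0, 0, 0, 0, 0, 0, 15], [0, 0, 0, 0, 0, 0, 15], [0, 0, 0, 0, 0, 0, 15], [0, 0, 0, 0, 0, 0, 15], [0, 0, 0, 0, 0, 0, 15], [0, 0, 0, 0, 0, 0, 15], [0, 0, 0, 0, 0, 0, 15]]], "squeeze": 25}}

```text
time_s: 4.77
ee_pos: [0.4609, 0.3206, 0.0128]
eef_rot: [-3.142, -0.001, 0.189]
force: [-0.6, -0.8, 5.1]
grip_width: 0.0259
grip_force: 24.9
```

Request:
{"op": "carry_out", "data": {"plan": [[[0, 0, -10, 0, 0, 0, 15], [0, 0, -20, 0, 0, 0, 15], [0, 0, -20, 0, 0, 0, 15], [0, 0, -20, 0, 0, 0, 15], [0, 0, -20, 0, 0, 0, 15], [0, 0, -20, 0, 0, 0, 15], [0, 0, -20, 0, 0, 0, 15], [0, 0, -20, 0, 0, 0, 15], [0, 0, -20, 0, 0, 0, 15], [0, 0, -10, 0, 0, 0, 15], [0, 0, 0, 0, 0, 0, 15], [0, 0, 0, 0, 0, 0, 15]]]}}

```text
time_s: 5.77
ee_pos: [0.4605, 0.3204, 0.1919]
eef_rot: [3.141, 0.0, 0.189]
force: [-0.5, -0.4, -4.4]
grip_width: 0.0262
grip_force: 24.9
```

Request:
{"op": "carry_out", "data": {"plan": [[[3.4, 25.1, 0, 0, 0, 0, 15], [3.4, 25.1, 0, 0, 0, 0, 15], [3.4, 25.1, 0, 0, 0, 0, 15], [3.4, 25.1, 0, 0, 0, 0, 15], [3.4, 25.1, 0, 0, 0, 0, 15], [3.4, 25.1, 0, 0, 0, 0, 15], [3.4, 25.1, 0, 0, 0, 0, 15], [3.4, 25.1, 0, 0, 0, 0, 15], [3.4, 25.1, 0, 0, 0, 0, 15], [3.4, 25.1, 0, 0, 0, 0, 15], [3.4, 25.1, 0, 0, 0, 0, 15], [3.4, 25.1, 0, 0, 0, 0, 15], [3.4, 25.1, 0, 0, 0, 0, 15], [3.4, 25.1, 0, 0, 0, 0, 15], [3.4, 25.1, 0, 0, 0, 0, 15], [3.4, 25.1, 0, 0, 0, 0, 15], [0, 0, 0, 0, 0, 0, 15]]]}}

```text
time_s: 7.18
ee_pos: [0.5896, -0.0674, 0.1902]
eef_rot: [-3.141, 0.003, 0.186]
force: [-0.5, -0.4, -4.0]
grip_width: 0.0259
grip_force: 24.9
```

Request:
{"op": "carry_out", "data": {"plan": [[[0, 0, 0, 0, 0, -0.1, 15], [0, 0, 0, 0, 0, -0.1, 15], [0, 0, 0, 0, 0, -0.1, 15], [0, 0, 0, 0, 0, -0.1, 15], [0, 0, 0, 0, 0, -0.1, 15], [0, 0, 0, 0, 0, -0.1, 15], [0, 0, 0, 0, 0, -0.1, 15], [0, 0, 0, 0, 0, -0.1, 15], [0, 0, 0, 0, 0, -0.1, 15], [0, 0, 0, 0, 0, -0.1, 15], [0, 0, 0, 0, 0, -0.1, 15], [0, 0, 0, 0, 0, -0.1, 15], [0, 0, 0, 0, 0, -0.104, 15], [0, 0, 0, 0, 0, 0, 15], [0, 0, 0, 0, 0, 0, 15], [0, 0, 0, 0, 0, 0, 15]]]}}

```text
time_s: 8.52
ee_pos: [0.5893, -0.0635, 0.1917]
eef_rot: [-3.14, -0.0, 1.489]
force: [0.7, 0.3, -4.2]
grip_width: 0.0257
grip_force: 24.9
```

Run:
```python
from h import *
s=snap('side','s2.png');t=snap('top','t2.png')
a=cv2.imread('pics/s2.png')[60:210,200:360];b=cv2.imread('pics/t2.png')[160:260,200:380]
C=np.zeros((600,540,3),np.uint8);C[:300,:540]=cv2.resize(b,(540,300));C[300:600,:320]=cv2.resize(a,(320,300));cv2.imwrite('pics/c2.png',C)
```

```text
(no output)
```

View pics/c2.png

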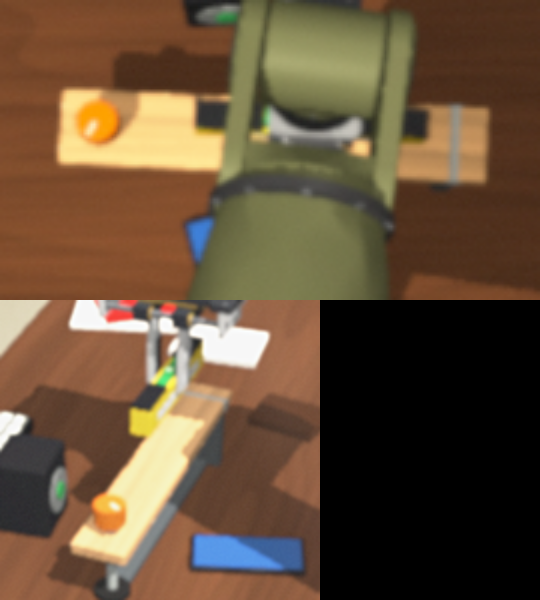

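The level hangs lengthwise over the board. I'll tilt it to the board's slope and lower it.

Request:
{"op": "carry_out", "data": {"plan": [[[0, 0, 0, 0, -0.027, 0, 15], [0, 0, 20, 0, 0, 0, 15], [0, 0, 20, 0, 0, 0, 15], [0, 0, 14, 0, 0, 0, 15], [0, 0, 10, 0, 0, 0, 15], [0, 0, 0, 0, 0, 0, 15], [0, 0, 0, 0, 0, 0, 15], [0, 0, 0, 0, 0, 0, 15]]]}}

```text
time_s: 9.28
ee_pos: [0.5899, -0.0655, 0.1296]
eef_rot: [3.14, 0.027, 1.492]
force: [0.3, 0.4, -4.0]
grip_width: 0.0258
grip_force: 24.9
```

Request:
{"op": "carry_out", "data": {"plan": [[[0, 0, 2, 0, 0, 0, 15], [0, 0, 2, 0, 0, 0, 15], [0, 0, 1, 0, 0, 0, 15], [0, 0, 0, 0, 0, 0, 15], [0, 0, 0, 0, 0, 0, 15], [0, 0, 0, 0, 0, 0, 15]]]}}

```text
time_s: 9.78
ee_pos: [0.5894, -0.0656, 0.1236]
eef_rot: [3.141, 0.027, 1.493]
force: [0.6, -0.8, -3.1]
grip_width: 0.0258
grip_force: 24.9
```

Request:
{"op": "carry_out", "data": {"plan": [[[0, 0, 2, 0, 0, 0, 15], [0, 0, 1, 0, 0, 0, 15], [0, 0, 0, 0, 0, 0, 15], [0, 0, 0, 0, 0, 0, 15], [0, 0, 0, 0, 0, 0, 15]]]}}

```text
time_s: 10.2
ee_pos: [0.5894, -0.0657, 0.1205]
eef_rot: [3.142, 0.027, 1.493]
force: [0.7, -0.1, -3.4]
grip_width: 0.0257
grip_force: 24.9
```

Request:
{"op": "carry_out", "data": {"plan": [[[0, 0, 1.5, 0, 0, 0, 15], [0, 0, 0, 0, 0, 0, 15], [0, 0, 0, 0, 0, 0, 15], [0, 0, 0, 0, 0, 0, 15]]]}}

```text
time_s: 10.53
ee_pos: [0.5894, -0.0657, 0.1189]
eef_rot: [-3.142, 0.027, 1.493]
force: [-0.2, -0.2, -4.1]
grip_width: 0.0255
grip_force: 24.9
```

Request:
{"op": "carry_out", "data": {"plan": [[[0, 0, 1.5, 0, 0, 0, 15], [0, 0, 0, 0, 0, 0, 15], [0, 0, 0, 0, 0, 0, 15], [0, 0, 0, 0, 0, 0, 15]]]}}

```text
time_s: 10.87
ee_pos: [0.5894, -0.0657, 0.1175]
eef_rot: [-3.142, 0.027, 1.493]
force: [0.7, -0.2, -3.7]
grip_width: 0.0261
grip_force: 24.9
```

Request:
{"op": "carry_out", "data": {"plan": [[[0, 0, 1, 0, 0, 0, 15], [0, 0, 0, 0, 0, 0, 15], [0, 0, 0, 0, 0, 0, 15], [0, 0, 0, 0, 0, 0, 15]]]}}

```text
time_s: 11.2
ee_pos: [0.5895, -0.0657, 0.117]
eef_rot: [3.141, 0.027, 1.493]
force: [-3.5, 1.3, 5.3]
grip_width: 0.0256
grip_force: 24.9
```

Request:
{"op": "carry_out", "data": {"plan": [[[0, 0, 0, 0, 0, 0, 60], [0, 0, 0, 0, 0, 0, 60], [0, 0, 0, 0, 0, 0, 60], [0, 0, 0, 0, 0, 0, 60], [0, 0, 0, 0, 0, 0, 60], [0, 0, -10, 0, 0, 0, 60], [0, 0, -20, 0, 0, 0, 60], [0, 0, -30, 0, 0, 0, 60], [0, 0, -30, 0, 0.027, 0, 60], [27.5, 0, 0, 0, 0, 0, 60], [27.5, 0, 0, 0, 0, 0, 60], [27.5, 0, 0, 0, 0, 0, 60], [27.5, 0, 0, 0, 0, 0, 60], [27.5, 0, 0, 0, 0, 0, 60], [27.5, 0, 0, 0, 0, 0, 60], [27.5, 0, 0, 0, 0, 0, 60], [0, 0, 0, 0, 0, 0, 60], [0, 0, 0, 0, 0, 0, 60], [0, 0, 0, 0, 0, 0, 60]]]}}

```text
time_s: 12.78
ee_pos: [0.6046, 0.1281, 0.2069]
eef_rot: [3.141, 0.0, 1.493]
force: [0.8, 0.2, 0.5]
grip_width: 0.0601
grip_force: 0.0
```

Run:
```python
from h import *
s=snap('side','s3.png');t=snap('top','t3.png')
a=cv2.imread('pics/s3.png')[80:230,210:370];b=cv2.imread('pics/t3.png')[160:260,200:380]
C=np.zeros((600,800,3),np.uint8);C[:150,:270]=cv2.resize(b,(270,150));C[:600,270:800]=cv2.resize(a,(530,600));cv2.imwrite('pics/c3.png',C)
```

```text
(no output)
```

View pics/c3.png

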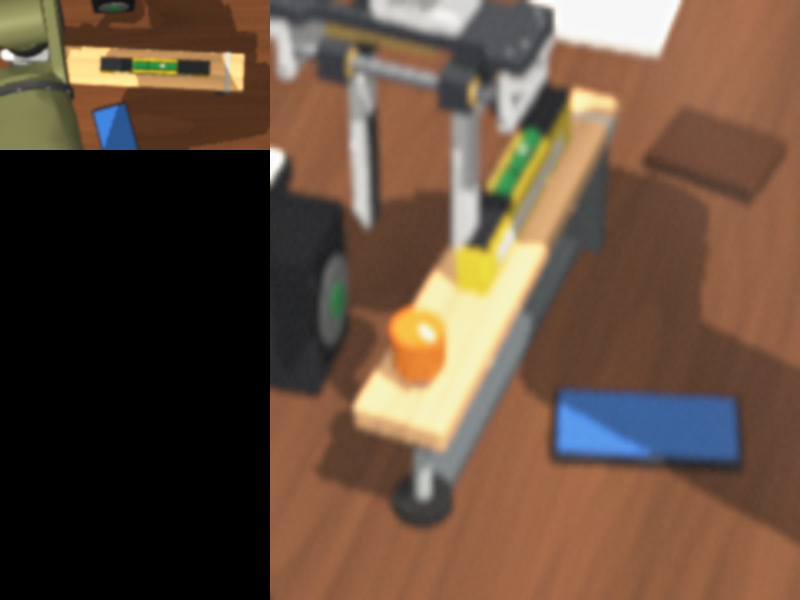

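The level lies lengthwise along the board's middle, and the gripper stands above the knob. I'll measure the bubble from the top view and lower onto the knob.

```bash
cat >> h.py <<'E'
def bubble(f=None):
    t=snap('top'); y0,x0=185,265; p=t['pixels'][y0:235,x0:345]
    g=cv2.resize(p,None,fx=6,fy=6,interpolation=cv2.INTER_CUBIC)
    if f: cv2.imwrite('pics/'+f,cv2.cvtColor(g,cv2.COLOR_RGB2BGR))
    m=mask(t,(40,90,40),(90,255,255),(265,185,345,235)); b=blob(m)
    return t,b
E
python3 - <<'E'
from h import *
t,b=bubble('b3.png');print(b)
c=onplane(t,*b[0],.14);print('level',c)
o=np.array([.5765,-.2335]);d=np.array([.078,.997]);r=c[:2]-o;print('along',r@d-.03,'across',r[0]*d[1]-r[1]*d[0])
# profile along vial
cx,cy=b[0]
for u in range(int(cx)-17,int(cx)+18):
    v=int(round(cy+(u-cx)*np.tan(.045)));print(u-int(cx),t['pixels'][v-1:v+2,u].mean(0).astype(int).tolist(),end=' ')
E
```

```text
(array([296.69318182, 203.15909091]), array([288, 201,  19,   5,  88], dtype=int32), ((297.0, 203.0), (4.0, 18.0), 90.0))
level [ 0.59083062 -0.04976714  0.14      ]
along 0.1542994503249833 across -4.353018188763512e-05
-17 [53, 51, 52] -16 [49, 48, 49] -15 [42, 41, 41] -14 [37, 36, 37] -13 [37, 37, 38] -12 [37, 37, 36] -11 [37, 36, 36] -10 [39, 39, 38] -9 [47, 60, 40] -8 [65, 107, 48] -7 [68, 138, 56] -6 [53, 143, 63] -5 [41, 140, 64] -4 [41, 141, 64] -3 [42, 140, 64] -2 [42, 141, 63] -1 [43, 141, 64] 0 [44, 139, 63] 1 [43, 130, 60] 2 [43, 120, 58] 3 [42, 125, 57] 4 [43, 137, 61] 5 [45, 141, 63] 6 [47, 142, 63] 7 [45, 141, 63] 8 [48, 142, 64] 9 [54, 140, 67] 10 [97, 152, 91] 11 [142, 171, 121] 12 [156, 179, 131] 13 [128, 170, 112] 14 [73, 147, 77] 15 [42, 139, 63] 16 [42, 140, 64] 17 [41, 140, 64]
```

View pics/b3.png

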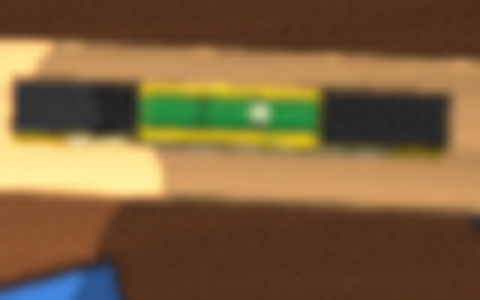

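Request:
{"op": "carry_out", "data": {"plan": [[[-1, 0, 20, 0, 0, 0, 60], [0, 0, 20, 0, 0, 0, 60], [0, 0, 20, 0, 0, 0, 60], [0, 0, 15, 0, 0, 0, 60], [0, 0, 12, 0, 0, 0, 60], [0, 0, 9, 0, 0, 0, 60], [0, 0, 0, 0, 0, 0, 60], [0, 0, 0, 0, 0, 0, 60]]]}}

```text
time_s: 13.6
ee_pos: [0.6047, 0.1274, 0.1108]
eef_rot: [3.141, -0.0, 1.492]
force: [0.4, 0.0, -0.5]
grip_width: 0.0598
grip_force: 0.0
```

The bubble is at crop x 260 and the vial's centre at about 230. That is about 13 mm off centre, a slope of about 0.026 rad, so the knob needs about 1.03 rad.

Request:
{"op": "carry_out", "data": {"plan": [[[0, 0, 0, 0, 0, 0, 25], [0, 0, 0, 0, 0, 0, 25], [0, 0, 0, 0, 0, 0, 25], [0, 0, 0, 0, 0, 0, 25], [0, 0, 0, 0, 0, 0, 25], [0, 0, 0, 0, 0, 0, 25], [0, 0, 0, 0, 0, 0, 25], [0, 0, 0, 0, 0, 0, 25]]], "squeeze": 45}}

```text
time_s: 14.27
ee_pos: [0.6053, 0.1276, 0.1112]
eef_rot: [3.139, -0.0, 1.493]
force: [5.2, 0.3, 0.9]
grip_width: 0.0374
grip_force: 45.0
```

Request:
{"op": "carry_out", "data": {"plan": [[[0, 0, -0.8, 0, 0, 0.1, 25], [0, 0, -0.8, 0, 0, 0.1, 25], [0, 0, -0.8, 0, 0, 0.1, 25], [0, 0, -0.8, 0, 0, 0.1, 25], [0, 0, -0.8, 0, 0, 0.1, 25], [0, 0, -0.8, 0, 0, 0.1, 25], [0, 0, -0.8, 0, 0, 0.1, 25], [0, 0, 0, 0, 0, 0, 25], [0, 0, 0, 0, 0, 0, 25], [0, 0, 0, 0, 0, 0, 25], [0, 0, 0, 0, 0, 0, 25], [0, 0, 0, 0, 0, 0, 25]]]}}

```text
time_s: 15.27
ee_pos: [0.6063, 0.1268, 0.117]
eef_rot: [3.138, -0.003, 0.792]
force: [10.6, -5.4, -2.4]
grip_width: 0.0373
grip_force: 45.0
```

```bash
cat >> h.py <<'E'
def report():
    t=snap('top'); p=t['pixels'].astype(float)
    # vial line through (303.4,203.3); bubble = bright, low-saturation; vial ends = green edges
    us=np.arange(282,326,.1); vs=203.2+(us-303.4)*.045
    prof=np.mean([cv2.remap(p.astype(np.float32),us[None].astype(np.float32),(vs+k)[None].astype(np.float32),cv2.INTER_LINEAR)[0] for k in(-.5,.5)],0)
    g=prof[:,1]>90; e=us[g]; mid=(e[0]+e[-1])/2; sc=80/(e[-1]-e[0])
    r=np.clip(prof[:,0]-70,0,None)*(abs(us-mid)<13.5); bub=(r*us).sum()/r.sum() if r.sum() else np.nan
    print('ends',e[0].round(1),e[-1].round(1),'bubble',round(bub,2),'off_mm(+ =hinge)',round((bub-mid)*sc,2))
E
python3 -c "from h import *;report();print(telemetry.get_obs()['moment'])"
```

```text
ends 288.1 318.0 bubble 305.04 off_mm(+ =hinge) 5.32
[-0.84652653 -2.42034387 -0.23783516]
```

Request:
{"op": "carry_out", "data": {"plan": [[[0, 0, -0.8, 0, 0, 0.1, 25], [0, 0, -0.8, 0, 0, 0.1, 25], [0, 0, -0.8, 0, 0, 0.1, 25], [0, 0, -0.8, 0, 0, 0.1, 25], [0, 0, 0, 0, 0, 0, 25], [0, 0, 0, 0, 0, 0, 25], [0, 0, 0, 0, 0, 0, 25], [0, 0, 0, 0, 0, 0, 25], [0, 0, 0, 0, 0, 0, 25], [0, 0, 0, 0, 0, 0, 25], [0, 0, 0, 0, 0, 0, 25]]]}}

```text
time_s: 16.23
ee_pos: [0.6066, 0.1261, 0.1203]
eef_rot: [3.138, -0.005, 0.392]
force: [12.1, -9.5, -1.5]
grip_width: 0.0373
grip_force: 45.0
```

```bash
python3 -c "from h import *;report();bubble('b4.png');print(telemetry.get_obs()['moment'])"
```

```text
ends 288.2 318.2 bubble 303.27 off_mm(+ =hinge) 0.18
[-1.49631673 -2.65615537 -0.24909797]
```

View pics/b4.png

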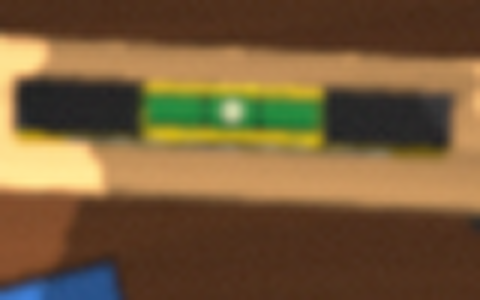

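The bubble stands between its marks, at crop (232,111) with the vial from 143 to 324. I'll release the knob and rise.

Request:
{"op": "carry_out", "data": {"plan": [[[0, 0, 0, 0, 0, 0, 60], [0, 0, 0, 0, 0, 0, 60], [0, 0, 0, 0, 0, 0, 60], [0, 0, 0, 0, 0, 0, 60], [0, 0, 0, 0, 0, 0, 60], [0, 0, -10, 0, 0, 0, 60], [0, 0, -20, 0, 0, 0, 60], [0, 0, -30, 0, 0, 0, 60], [0, 0, -30, 0, 0, 0, 60], [0, 0, 0, 0, 0, 0, 60], [0, 0, 0, 0, 0, 0, 60], [0, 0, 0, 0, 0, 0, 60]]]}}

```text
time_s: 17.33
ee_pos: [0.6042, 0.1276, 0.2089]
eef_rot: [-3.141, 0.001, 0.393]
force: [-0.5, -0.3, -0.6]
grip_width: 0.0599
grip_force: 0.0
```

```bash
python3 -c "
from h import *;report()
t=snap('top')
for uv in((288.2,202.5),(303.2,203.2),(318.2,203.9)): print(onplane(t,*uv,.147))"
```

```text
ends 288.2 318.3 bubble 303.26 off_mm(+ =hinge) 0.03
[ 0.59218676 -0.02662306  0.147     ]
[ 0.58916668 -0.06716772  0.147     ]
[ 0.58614991 -0.10766785  0.147     ]
```

Request:
{"op": "carry_out", "data": {"plan": [[[0, 0, 0, 0, 0, 0.118, 0], [0, 0, 0, 0, 0, 0.118, 0], [0, 0, 0, 0, 0, 0.118, 0], [0, 0, 0, 0, 0, 0.118, 0], [0, 26.6, 0, 0, 0, 0, 0], [0, 26.6, 0, 0, 0, 0, 0], [0, 26.6, 0, 0, 0, 0, 0], [0, 26.6, 0, 0, 0, 0, 0], [0, 26.6, 0, 0, 0, 0, 0], [0, 0, 0, 0, 0, 0, 0], [0, 0, 20, 0, 0, 0, 0], [0, 0, 15, 0, 0, 0, 0], [0, 0, 12, 0, 0, 0, 0], [0, 0, 4, 0, 0, 0, 0], [0, 0, 0, 0, 0, 0, 0], [0, 0, 0, 0, 0, 0, 0], [0, 0, 0, 0, 0, 0, 0]]], "squeeze": 20}}

```text
time_s: 18.85
ee_pos: [0.5944, -0.0048, 0.1591]
eef_rot: [-3.142, -0.001, -0.079]
force: [0.7, -0.6, 0.3]
grip_width: 0.0006
grip_force: 0.0
```

Request:
{"op": "carry_out", "data": {"plan": [[[0, 0, 2, 0, 0, 0, 0], [0, 0, 2, 0, 0, 0, 0], [0, 0, 2, 0, 0, 0, 0], [0, 0, 2, 0, 0, 0, 0], [0, 0, 1, 0, 0, 0, 0], [0, 0, 0, 0, 0, 0, 0], [0, 0, 0, 0, 0, 0, 0], [0, 0, 0, 0, 0, 0, 0]]]}}

```text
time_s: 19.52
ee_pos: [0.594, -0.005, 0.1493]
eef_rot: [3.142, -0.0, -0.079]
force: [0.6, -0.3, 0.5]
grip_width: 0.0008
grip_force: 0.0
```

Request:
{"op": "carry_out", "data": {"plan": [[[0, 0, 1, 0, 0, 0, 0], [0, 0, 0, 0, 0, 0, 0], [0, 0, 0, 0, 0, 0, 0], [0, 0, 0, 0, 0, 0, 0]]]}}

```text
time_s: 19.85
ee_pos: [0.5941, -0.005, 0.1484]
eef_rot: [-3.142, -0.0, -0.079]
force: [1.3, -0.5, 1.9]
grip_width: 0.0006
grip_force: 0.7
```

Contact has begun, so I'll go on in small steps.

Request:
{"op": "carry_out", "data": {"plan": [[[0, 0, 0.5, 0, 0, 0, 0], [0, 0, 0, 0, 0, 0, 0], [0, 0, 0, 0, 0, 0, 0], [0, 0, 0, 0, 0, 0, 0], [0, 0, 0, 0, 0, 0, 0]]]}}

```text
time_s: 20.27
ee_pos: [0.5941, -0.005, 0.1483]
eef_rot: [-3.142, -0.001, -0.079]
force: [-1.1, -0.1, 5.3]
grip_width: 0.0003
grip_force: 2.8
```

Request:
{"op": "carry_out", "data": {"plan": [[[0, 0, 0.5, 0, 0, 0, 0], [0, 0, 0, 0, 0, 0, 0], [0, 0, 0, 0, 0, 0, 0], [0, 0, 0, 0, 0, 0, 0], [0, 0, 0, 0, 0, 0, 0], [0, 0, 0, 0, 0, 0, 0], [0, 0, 0, 0, 0, 0, 0], [0, 0, 0, 0, 0, 0, 0]]]}}

```text
time_s: 20.93
ee_pos: [0.5942, -0.005, 0.1483]
eef_rot: [3.142, -0.001, -0.079]
force: [-3.8, 0.3, 8.6]
grip_width: 0.0002
grip_force: 4.7
```

```bash
python3 -c "
from h import *;report();o=telemetry.get_obs();print(o['force'],o['ee_pos']);bubble('b5.png')
s=snap('side','s5.png');a=cv2.imread('pics/s5.png')[80:230,210:370];b=cv2.imread('pics/b5.png')
C=np.zeros((600,480,3),np.uint8);C[:300]=b;C[300:,:320]=cv2.resize(a,(320,300));cv2.imwrite('pics/c5.png',C)"
```

```text
ends 296.8 318.2 bubble 300.57 off_mm(+ =hinge) -25.9
[-2.43628491 -0.45421533  9.21341064] [ 0.59417575 -0.00500374  0.14827468]
```

View pics/c5.png

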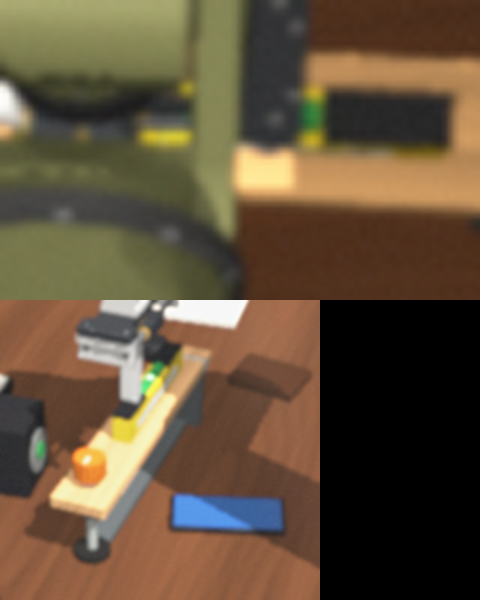

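The finger presses the level's knob-side pad at about 9 N. The arm hides the bubble in the top view, so that report's bubble offset is invalid. The visible vial end has not moved (318.2 px before and now), and the tool height did not change as the force rose, so the level is as it was.

```bash
python3 -c "from h import *;print(ctrl.hand_in())"
```

```text
the job is handed in; nothing more can be done
None
```

I handed the job in with the level flat on the shelf and the gripper pressing its pad at about 9 N. The bubble was centred between its marks when I last saw it, just before the arm hid it to press; no verdict came back.

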